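Used sushi mould through the sprung flap

TASK

Clear the used square sushi mould off the acacia prep board into the wash-up tub: push the sprung flap open with one finger and, while that finger keeps it open, push the mould along the board and through the opening with the other finger. Only push: do not pinch, press hard on or lift the mould, and do not shove it up onto the closed flap. Leave the navy dish, the sauce bottle and the ladle where they are; finish with the mould lying in the tub and the flap closed again.

Things in the scene. Friction and masses are not known exactly. Their poses are not given: they have to be found in the camera images.
- station: Fixed acacia prep board with a clear catch tub at one end. Origin: on the counter, straight below the middle of the board's edge where the opening begins; x = push direction, from the board over the opening; y across; z up. Board: flat top 120 mm above the origin, x = -200 to 0 mm, y = -125 to 125 mm. Opening: x = 0 to 130 mm, y = -56 to 56 mm. Tub floor 6 mm above the counter.
- hinge (a point): Middle of the flap's hinge bar (8 mm diameter, along the station's y), at x = 130 mm of the station, 41 mm above the board top. Steel rails, 8 mm wide, run down from the bar's ends along both sides of the flap (centred on y = -60.5 and 60.5 mm), top at most 47 mm above the board; behind the bar the tub's end wall (x = 145 to 150 mm) is 30 mm above the board top.
- flap (a joint): Sprung metal flap, 4 mm thick, 108 mm wide. Closed (0 rad) it slopes 19 degrees down from the hinge bar to the board's edge, and opens down into the tub, up to 1.15 rad. A fingertip moving in the station's +x just above board height, or pressing down on the slope, swings it open; closing torque 0.1 N m shut to 0.2 open; shuts by itself when let go. The mould's weight alone does not open it.
- flap_edge (a point): Middle of the flap's free edge (orange strip), 134 mm from the hinge axis, moves with the flap; closed, it lies about 3 mm past the board's edge about 2 mm below board-top level.
- mould: Loose square sushi mould: white plastic tray 40 x 40 mm, 24 mm high, with a green press plate sunk 11 mm below its rim, about 40 g. Origin: centre of its underside, z up. It starts on the board, 45 to 100 mm before the opening, within 13 mm of the centre line, turned by up to 0.35 rad from square to the board.
- dish: Loose small navy ceramic bowl, rim diameter 72 mm, 24 mm high, standing on the board beside the mould. Origin: centre of its underside. Leave alone.
- bottle: Loose amber glass sauce bottle with red cap, 38 mm diameter, 85 mm high, standing on the board on the other side of the mould. Origin: centre of its underside. Leave alone.
- ladle: Loose stainless steel ladle lying on the counter beside the board; bowl of 80 mm diameter and 28 mm height, handle 220 mm long towards its own -x. Origin: centre of the bowl's underside. Leave alone.

How it is judged (in metres and radians):
On the way, in this order (a step that is already met when the one before it is completed fails the run):
1. a finger has pushed the flap open while the mould is still on the board (value of joint flap above 0.05 rad and contact force between the fingers and flap above 0.2 N and x of mould in the frame of station below 0 m), for 0.05 s.
2. the mould's centre passes the board's edge while a finger holds the flap open (x of mould in the frame of station above 0.002 m and value of joint flap above 0.1 rad and contact force between the fingers and flap above 0.2 N), for 0.05 s.
At the end, for the whole second after the job is handed in: The mould lies at rest inside the tub (inside its walls, its underside's centre less than 75 mm above the counter), the flap is closed to within 0.06 rad, and dish, bottle and ladle are within 20 mm of where they stood (x of mould in the frame of station between 0 and 0.145 m and y of mould in the frame of station between -0.058 and 0.058 m and z of mould in the frame of station below 0.075 m and value of joint flap below 0.06 rad and linear speed of mould below 0.02 m/s and distance of each of dish, bottle, ladle from where it was at the start of the episode below 0.02 m); the robot touches nothing.
It fails at once if the mould is lifted (its underside's centre more than 15 mm above the board) (z of mould in the frame of station above 0.135 m).
It fails at once if the mould is squeezed or pressed with more than 15 N (contact force between the fingers and mould above 15 N).
It fails at once if the mould is shoved up onto the closed flap (flap less than 0.1 rad open with the mould's centre past the board's edge, still above it) (x of mould in the frame of station above 0.008 m and z of mould in the frame of station above 0.105 m and value of joint flap below 0.1 rad).
It fails at once if dish, bottle or ladle is moved by more than 20 mm (distance of any of dish, bottle, ladle from where it was at the start of the episode above 0.02 m).
It also fails if it takes over 40 s, if anything falls off the work surface, if the arm or the gripper's body presses on something with over 40 N, if the wrist force passes 120 N, or if a joint passes its speed limit or range.

ROBOT

A 6-joint arm with a two-finger parallel gripper is mounted at the origin on the work surface. World frame = base frame: x ahead of the robot, y to its left, z up, the work surface at z = 0. Lengths are in mm, angles in rad, forces in N, time in s.
With the tool pointing down it reaches from about 375 to 925 mm from the base axis. Payload 5.7 kg.
Tool frame: the origin (TCP) lies at the very end of the fingers, on their centre line; the grasp point (between the pads) lies 19 mm behind it (r.grasp_offset is the distance from the TCP to the grasp point, in mm); z points along the fingers, y is the line along which they close (so a half turn about z gives the same grasp; the last joint's range is limited). The gripper opens to 88 mm and grips with 3 to 60 N. Pads are 20 mm wide; open, the fingers measure 115 mm over their backs; the gripper's body (75 mm by 178 mm) begins 61 mm behind the grasp point.
Start: joints at [-1.241, 0.359, 1.51, -0, 1.272, -0.115], TCP at [258.147, -541.592, 222.623] pointing down, gripper open.
Joint ranges: [-2.97, 2.97], [-1.01, 2.36], [0.21, 2.38], [-0.96, 4.11], [0.2, 2.71], [-2.98, 2.98]. Speed limits (rad/s): [2.39, 2.39, 3.14, 3.14, 3.14, 3.14].

INTERFACE

Orientations are given as [roll, pitch, yaw] about the fixed x, y, z axes, in that order (R = Rz(yaw) Ry(pitch) Rx(roll)).
In Python, from workcell import get_obs, snapshot, get_calibration, ticket, r gives the robot as it stands.
- The arm moves only by the tool play_rows, never from a script. Its argument "increments" is a list of rows, each a list of 5 numbers: the shift along the world's x, y, z in cm, then the turn about the world's z in degrees, then the closure, from -1 (fully open) to 1 (shut). A call has exactly 10 rows; each row shifts and turns the commanded pose from where the row before left it; what a row does not reach is not made up. A row lasts 1/10 s, in which the tool goes at most 50 mm and 8.59 degrees, less where a joint would pass 70% of its speed; a pose out of reach is approached as far as the arm can. A call is refused whole if a number of a shift passes 5 or a number of a turn 8.59, either way. A call with a gripper value outside its range is refused whole. The fingers move at their own pace and stop on an object; the grip force is fixed at half the most. Time passes only in rows, so rows that do not move let the fingers close, or fill a call up. It gives the time, the measured TCP pose, the force, the opening and the grip force at its end, in the units of the state.
- get_obs(): the state, without advancing time (a new reading comes with each control period).
- snapshot(name): name is "scene" or "top"; returns (picture, depth): 400x640x3 uint8, red, green, blue; 400x640 float32, mm along the optical axis (not along the pixel's ray), 0 where there is no reading.
- get_calibration(name): a dict with "camera_matrix" (3x3 intrinsics, pixels), "k1" (the pictures are not rectified: a ray, as slopes to the right and down, at radius r is drawn at 1 + k1 r^2 times it, then the intrinsics apply), "eye" and "orientation" of the camera in the world. Camera axes: x right, y down, z forward; pixel columns grow to the right and rows downward; lengths in mm; the calibration is good to about 2 mm. A picture is of the moment at which its call begins. get_calibration takes no time and is no camera call.
- ticket.hand_in(): hands the job in; it is judged then, once.
The state is a dict: "time_s": time; "qpos": joint angles; "qd": joint speeds; "joint_efforts": joint torques, N m; "eef_pos": TCP position; "eef_rot": TCP orientation; "contact_force": force on the tool from outside, world axes, zero at the start; "ft_torque": the same for the moment, N m; "gripper_width": finger opening in mm; "finger_force": force on a finger pad.
Only numpy, scipy, OpenCV 4.12 (cv2) and the standard library are available. Lean on these libraries where they do the work, as an engineer would, in place of code of your own. Each camera call takes 0.05 s, during which the arm holds its last target. There are 200 camera calls.

## Working session

There is one attempt and no reset: what is moved stays moved. The work goes in short steps, Python scripts to look and compute and a tool call to move; the robot and the scene stay as the last step left them, time stands still between calls to the robot, and variables do not carry over. Pictures are saved under pics/ and viewed, at most 10 in all, crops included, and the job is handed in when it is done.

Besides the shell and the picture viewer there is one more tool, called after "Request:" as a command line: name --pt "numbers of a row" for each row, then --argument value for the rest. play_rows: Moves the arm, as the interface text tells. Its arguments: {"type":"object","properties":{"increments":{"type":"array","items":{"type":"array","items":{"type":"number"}}}},"required":["increments"]}

```bash
mkdir -p pics; cat > h.py <<'E'
import numpy as np, cv2, json
from workcell import get_obs, snapshot, get_calibration, ticket, r
from scipy.spatial.transform import Rotation as R
def cal(n):
    c=get_calibration(n); return c
def rot(c):
    o=np.array(c['orientation'],float)
    return o if o.shape==(3,3) else R.from_euler('xyz',o).as_matrix()
def rays(c,px):
    K=np.array(c['camera_matrix'],float); px=np.atleast_2d(px).astype(float)
    d=np.array([c['k1'],0,0,0],float)
    s=cv2.undistortPoints(px.reshape(-1,1,2),K,d).reshape(-1,2)
    return np.c_[s,np.ones(len(s))]@rot(c).T
def onplane(c,px,z):
    d=rays(c,px); e=np.array(c['eye'],float)
    return e+d*((z-e[2])/d[:,2])[:,None]
def cloud(c,depth):
    v,u=np.mgrid[:400,:640]
    K=np.array(c['camera_matrix'],float)
    s=rays(c,np.c_[u.ravel(),v.ravel()])
    return (np.array(c['eye'])+s*depth.reshape(-1,1)).reshape(400,640,3)
E
python3 - <<'E'
from h import *
o=get_obs(); print(o)
for n in ('scene','top'):
    im,d=snapshot(n); np.save(n+'_im.npy',im); np.save(n+'_d.npy',d)
    cv2.imwrite(f'pics/{n}0.png',im[:,:,::-1]); print(n,get_calibration(n))
E
```

```text
{'time_s': 0.0, 'qpos': array([-1.24111859e+00,  3.59480549e-01,  1.51138510e+00,  4.54071724e-05,
        1.27248609e+00, -1.15085139e-01]), 'qd': array([-0.00036313, -0.00018625,  0.00107112, -0.00155628, -0.00027032,
       -0.0015461 ]), 'joint_efforts': array([ 2.56716903e-04, -5.15373552e+01, -2.70727909e+01,  6.75740512e-02,
        3.51053209e-02, -1.18688376e-04]), 'eef_pos': array([ 257.94819642, -540.99368476,  221.84215458]), 'eef_rot': array([-3.13985018e+00, -2.45089486e-04,  4.44749281e-01]), 'contact_force': array([ 0.1255635 ,  0.03233596, -0.2480249 ]), 'ft_torque': array([-0.0346135 ,  0.00583212, -0.01306161]), 'finger_force': 0.0, 'gripper_width': 88.14893438164378}
scene {'camera_matrix': array([[510.84049744,   0.        , 319.20857408],
       [  0.        , 510.84049744, 195.58743364],
       [  0.        ,   0.        ,   1.        ]]), 'k1': 0.046701552194354, 'eye': array([1201.75095642,  189.06596396,  912.0138795 ]), 'orientation': array([-2.41399186,  0.00480257,  2.02125152])}
top {'camera_matrix': array([[426.18677996,   0.        , 316.71997467],
       [  0.        , 426.18677996, 201.60025179],
       [  0.        ,   0.        ,   1.        ]]), 'k1': -0.0452144914458242, 'eye': array([ 466.79070171, -149.83704014, 1215.58177348]), 'orientation': array([-3.03635552e+00, -5.73873223e-04, -1.58910669e+00])}
```

View pics/top0.png

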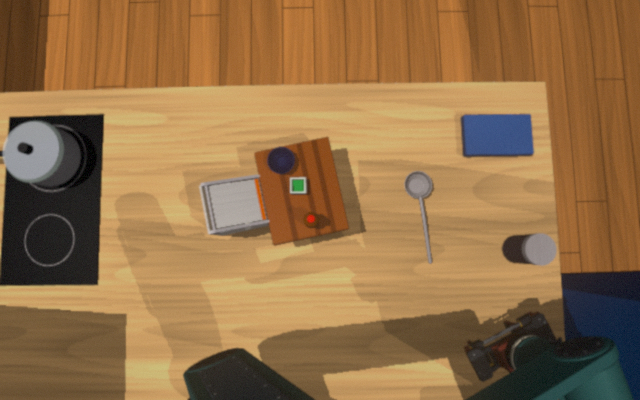

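View pics/scene0.png

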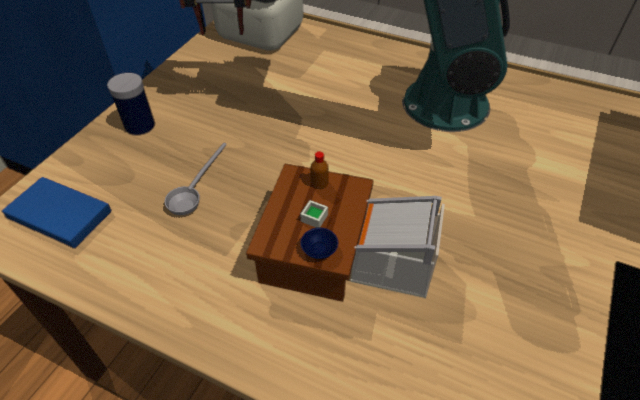

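The top view shows the board with corners near (256,152), (328,138), (348,230) and (272,244). The mould is at (298,186), the dish at (282,160), the bottle cap at (311,219) and the orange edge near (262,200). The tub is to the left, so the push direction is roughly world +y. The scene view shows the same layout.

```bash
cat > m.py <<'E'
from h import *
def measure(im,verbose=True):
    c=cal('top'); hsv=cv2.cvtColor(im,cv2.COLOR_RGB2HSV)
    def big(m,roi=(100,270,190,370)):
        z=np.zeros_like(m); a,b,p,q=roi; z[a:b,p:q]=m[a:b,p:q]
        cs,_=cv2.findContours(z,cv2.RETR_EXTERNAL,cv2.CHAIN_APPROX_NONE)
        return max(cs,key=cv2.contourArea)
    out={}
    g=big(cv2.inRange(hsv,(50,90,60),(80,255,255)))
    w=big(cv2.inRange(hsv,(0,0,120),(180,70,255)),(165,207,283,318))
    n=big(cv2.inRange(hsv,(105,90,10),(135,255,255)),(130,190,250,310))
    rd=big(cv2.inRange(hsv,(0,220,170),(6,255,255))|cv2.inRange(hsv,(175,220,170),(180,255,255)),(195,245,290,335))
    out=dict(green=(g,133),white=(w,144),dish=(n,144),cap=(rd,205))
    P={}
    for k,(ct,z) in out.items():
        pts=onplane(c,ct.reshape(-1,2),z)[:,:2].astype(np.float32)
        P[k]=cv2.minAreaRect(pts); print(k,cv2.contourArea(ct),np.round(P[k][0],1),np.round(P[k][1],1),round(P[k][2],1))
    return P
E
python3 - <<'E'
from m import *
im=np.load('top_im.npy'); d=np.load('top_d.npy'); c=cal('top'); measure(im)
X=cloud(c,d)
# board by depth
m=(abs(X[:,:,2]-120)<6)&(abs(X[:,:,0]-480)<250); m=m.astype(np.uint8); m[:, :240]=0; m[:,370:]=0
m=cv2.morphologyEx(m,cv2.MORPH_CLOSE,np.ones((5,5)))
cs,_=cv2.findContours(m,cv2.RETR_EXTERNAL,cv2.CHAIN_APPROX_NONE); ct=max(cs,key=cv2.contourArea)
B=cv2.minAreaRect(onplane(c,ct.reshape(-1,2),120)[:,:2].astype(np.float32)); print('board',B,cv2.boxPoints(B))
print('z board',np.median(X[m>0][:,2]))
hsv=cv2.cvtColor(im,cv2.COLOR_RGB2HSV)
print(hsv[195:205:3,255:268:2].tolist())
mm=(abs(X[150:245,195:275,2]-161)<12); print('hi',mm.sum())
s=cv2.resize(im[110:270,190:370],None,fx=4.4,fy=3.7,interpolation=cv2.INTER_CUBIC); s=cv2.resize(im[120:260,195:365],None,fx=4,fy=4,interpolation=cv2.INTER_CUBIC)
cv2.imwrite('pics/topcrop.png',s[:,:,::-1])
E
```

```text
green 91.0 [ 624.8 -105.3] [25.7 25.9] 88.9
white 247.0 [ 623.2 -105.7] [40.7 41.1] 89.1
dish 7.5 [689.6 -72.9] [15.1 20.9] 36.4
cap 27.5 [ 534.6 -135.7] [14.2 14.3] 89.0
board ((609.6636962890625, -89.67333984375), (249.6123504638672, 243.01380920410156), 11.304291725158691) [[ 463.461       5.011879]
 [ 511.0965   -233.28748 ]
 [ 755.8664   -184.35855 ]
 [ 708.2309     53.940796]]
z board 120.04680456190613
[[[14, 22, 171], [9, 110, 185], [14, 255, 193], [11, 166, 152], [11, 163, 130], [12, 197, 146], [12, 186, 148]], [[17, 14, 166], [9, 55, 175], [12, 215, 193], [12, 191, 179], [11, 137, 127], [12, 185, 146], [13, 188, 149]], [[12, 19, 171], [12, 34, 173], [11, 174, 190], [13, 243, 186], [12, 122, 128], [11, 180, 143], [12, 185, 149]], [[10, 18, 168], [14, 22, 176], [8, 116, 187], [14, 255, 195], [11, 147, 147], [12, 162, 131], [12, 189, 147]]]
hi 1016
```

View pics/topcrop.png

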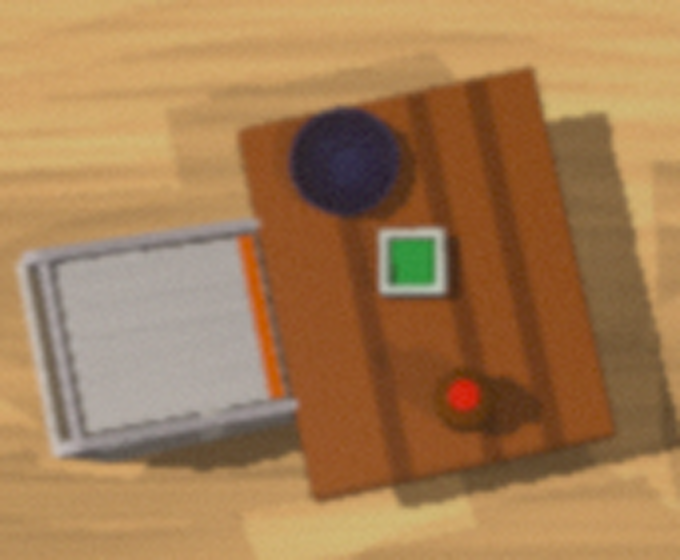

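The crop gives the board corners as (238,130), (318,498), (612,432) and (530,68). The mould is nearly square to the world axes at (412,262). The dish circle is at (345,162) and the cap at (463,395).

```bash
python3 - <<'E'
from m import *
c=cal('top'); f=lambda p:(np.array(p,float)+.5)/4-.5+[195,120]
im=np.load('top_im.npy')
C=onplane(c,f([[238,130],[318,498],[612,432],[530,68]]),120)[:,:2]; print('corners',C.round(1).tolist())
a=C[1]-C[0]; b=C[3]-C[0]; e=C[2]-C[1]; g=C[2]-C[3]
print('len',[round(np.linalg.norm(v),1) for v in(a,b,e,g)],[round(np.degrees(np.arctan2(v[1],v[0])),1) for v in(a,b,e,g)])
# red-brown wood mask rect
hsv=cv2.cvtColor(im,cv2.COLOR_RGB2HSV); X=cloud(c,np.load('top_d.npy'))
m=(cv2.inRange(hsv,(4,150,60),(13,255,175))>0).astype(np.uint8); z=np.zeros_like(m); z[125:255,250:360]=m[125:255,250:360]
z=cv2.morphologyEx(z,cv2.MORPH_OPEN,np.ones((3,3)))
cs,_=cv2.findContours(z,0,1); B=cv2.minAreaRect(onplane(c,cv2.convexHull(max(cs,key=cv2.contourArea)).reshape(-1,2),120)[:,:2].astype(np.float32)); print('mask rect',B)
cen=C.mean(0); th=np.radians(np.mean([np.degrees(np.arctan2(v[1],v[0]))%180 for v in (-a,g*-1)])+90)
print('yaw from edges',np.degrees(th), 'from sides',np.degrees(np.arctan2(-b[1],-b[0])),np.degrees(np.arctan2(-e[1],-e[0])))
th=np.radians(101.2); u=np.array([np.cos(th),np.sin(th)]); v=np.array([-u[1],u[0]])
O=cen+100*u; print('O',O)
for n,p,h in (('mould',[412,262],144),('dish',[345,162],144),('cap',[463,395],205),('strip',[262,316],119),('hinge bar a',[38,262],161),('hinge b',[68,444],161)):
    q=onplane(c,f([p]),h)[0,:2]; print(n,q.round(1),'st',round((q-O)@u,1),round((q-O)@v,1))
E
```

```text
corners [[715.9, 9.1], [475.0, -41.5], [513.8, -230.8], [753.8, -183.1]]
len [np.float64(246.1), np.float64(195.9), np.float64(193.1), np.float64(244.7)] [np.float64(-168.1), np.float64(-78.8), np.float64(-78.4), np.float64(-168.8)]
mask rect ((613.4830322265625, -111.97019958496094), (247.63941955566406, 199.4279327392578), 10.983223915100098)
yaw from edges 101.54991814755874 from sides 101.1716715870997 101.58473198193981
O [595.19533966 -13.48680117]
mould [ 622.9 -104.8] st -95.0 -9.4
dish [688.2 -62.9] st -66.5 -81.7
cap [ 533.7 -136.6] st -108.8 84.2
strip [593.   -6.1] st 7.7 0.7
hinge bar a [624.8 128.9] st 133.9 -56.7
hinge b [510.6 109.2] st 136.7 59.2
```

Request:
play_rows --pt "2.4 2.9 2 -1.42 -1" --pt "2.4 2.9 2 -1.42 -1" --pt "2.4 2.9 0 -1.42 -1" --pt "2.4 2.9 0 -1.42 -1" --pt "2.4 2.9 0 -1.42 -1" --pt "2.4 2.9 0 -1.42 -1" --pt "2.4 2.9 0 -1.42 -1" --pt "2.4 2.9 0 -1.42 -1" --pt "2.4 2.9 0 -1.42 -1" --pt "2.4 2.9 0 -1.42 -1"

```text
time_s: 1.1
eef_pos: [498.7, -250.1, 262.3]
eef_rot: [-3.141, 0.0, 0.196]
contact_force: [0.7, -0.1, 0.3]
gripper_width: 87.8
finger_force: 0.0
```

Request:
play_rows --pt "2.4 2.9 0 0 -1" --pt "2.4 2.9 0 0 -1" --pt "2.4 2.9 0 0 -1" --pt "2.4 2.9 0 0 -1" --pt "2.4 2.9 0 0 -1" --pt "0.5 0.2 -2 0 -1" --pt "0 0 -3 0 -1" --pt "0 0 -3 0 -1" --pt "0 0 -1 0 -1" --pt "0 0 0 0 -1"

```text
time_s: 2.1
eef_pos: [621.7, -104.2, 170.8]
eef_rot: [-3.14, 0.004, 0.197]
contact_force: [0.2, -0.5, 0.0]
gripper_width: 87.9
finger_force: 0.0
```

```bash
python3 - <<'E'
from m import *
o=get_obs(); print(o['eef_pos'],o['eef_rot'],o['contact_force'],o['time_s'])
im,d=snapshot('scene'); s=cv2.resize(im[120:300,220:460],None,fx=3,fy=3,interpolation=cv2.INTER_CUBIC); cv2.imwrite('pics/s1.png',s[:,:,::-1])
E
```

```text
[ 621.67428151 -104.22599461  170.78008193] [-3.13958135  0.00374724  0.19691274] [ 0.22648823 -0.4634992   0.01264527] 2.1
```

View pics/s1.png

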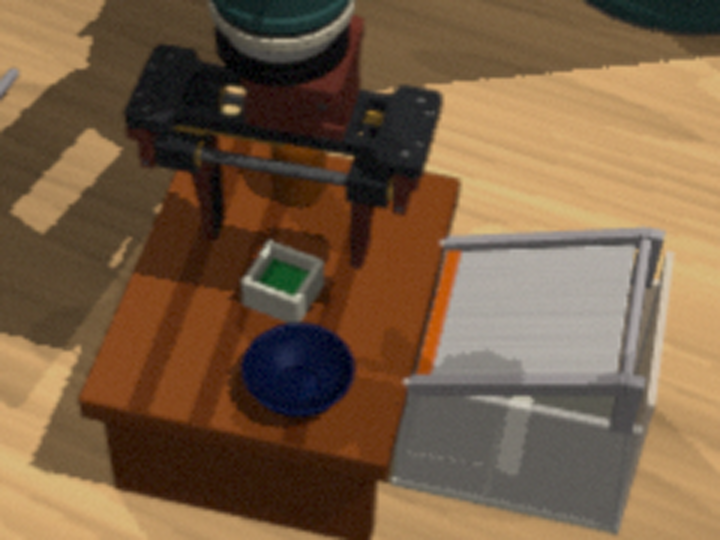

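The picture shows the fingers straddling the mould, with tips at crop (213,237) and (358,265). Both are clear of the dish and bottle. Next I descend to just above the board.

Request:
play_rows --pt "0 0 -0.6 0 -1" --pt "0 0 -0.6 0 -1" --pt "0 0 -0.6 0 -1" --pt "0 0 -0.6 0 -1" --pt "0 0 -0.6 0 -1" --pt "0 0 -0.6 0 -1" --pt "0 0 -0.5 0 -1" --pt "0 0 -0.5 0 -1" --pt "0 0 0 0 -1" --pt "0 0 0 0 -1"

```text
time_s: 3.15
eef_pos: [623.1, -104.6, 126.5]
eef_rot: [-3.141, 0.0, 0.197]
contact_force: [-0.3, 1.1, 0.6]
gripper_width: 88.0
finger_force: 0.0
```

```bash
python3 - <<'E'
from m import *
im,d=snapshot('scene'); s=cv2.resize(im[120:300,220:460],None,fx=3,fy=3,interpolation=cv2.INTER_CUBIC); cv2.imwrite('pics/s2.png',s[:,:,::-1])
E
```

```text
(no output)
```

View pics/s2.png

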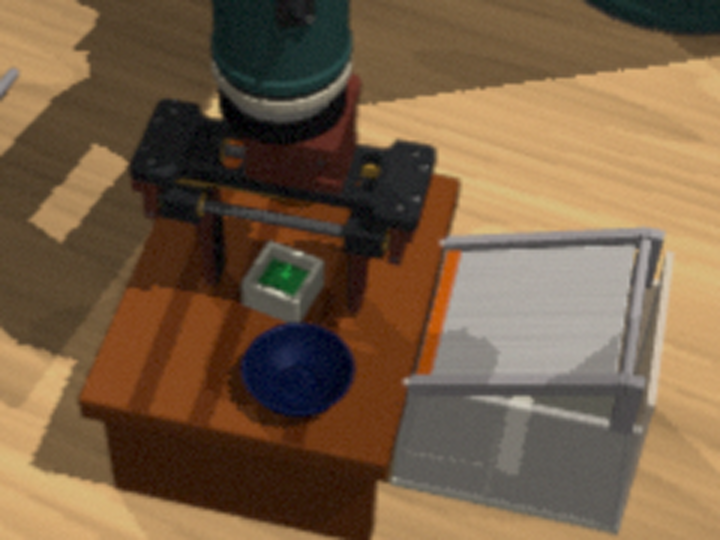

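Request:
play_rows --pt "-0.1 0.49 -0.2 0 -1" --pt "-0.1 0.49 0 0 -1" --pt "-0.1 0.49 0 0 -1" --pt "-0.1 0.49 0 0 -1" --pt "-0.1 0.49 0 0 -1" --pt "-0.1 0.49 0 0 -1" --pt "-0.1 0.49 0 0 -1" --pt "-0.1 0.49 0 0 -1" --pt "-0.1 0.49 0 0 -1" --pt "-0.1 0.49 0 0 -1"

```text
time_s: 4.2
eef_pos: [613.1, -55.3, 124.7]
eef_rot: [3.141, -0.0, 0.197]
contact_force: [0.5, -0.2, 0.7]
gripper_width: 87.8
finger_force: 0.4
```

Request:
play_rows --pt "-0.1 0.49 0 0 -1" --pt "-0.1 0.49 0 0 -1" --pt "-0.1 0.49 0 0 -1" --pt "-0.1 0.49 0 0 -1" --pt "-0.1 0.49 0 0 -1" --pt "-0.1 0.49 0 0 -1" --pt "-0.1 0.49 0 0 -1" --pt "0 0 0 0 -1" --pt "0 0 0 0 -1" --pt "0 0 0 0 -1"

```text
time_s: 5.2
eef_pos: [606.1, -21.2, 124.6]
eef_rot: [-3.141, 0.0, 0.197]
contact_force: [-0.4, -0.1, 1.5]
gripper_width: 87.4
finger_force: 0.4
```

```bash
python3 - <<'E'
from m import *
im,d=snapshot('scene'); s=cv2.resize(im[120:300,220:460],None,fx=3,fy=3,interpolation=cv2.INTER_CUBIC); cv2.imwrite('pics/s3.png',s[:,:,::-1])
E
```

```text
(no output)
```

View pics/s3.png

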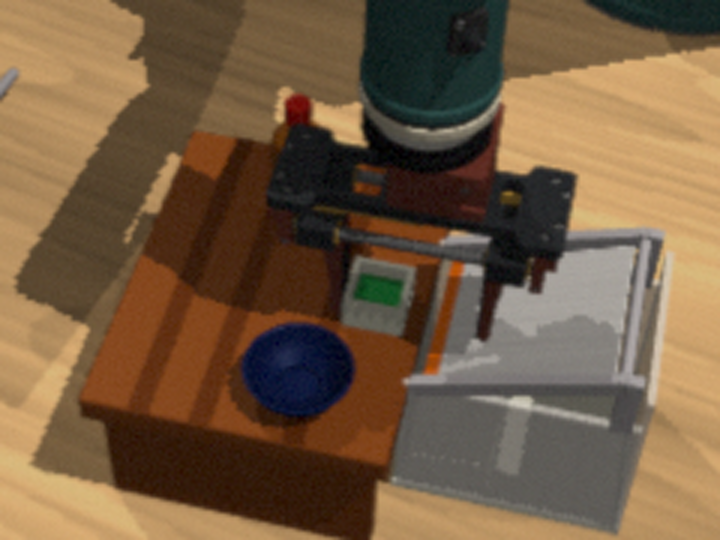

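The flap is opening under the front finger and the mould has squared up against the rear finger, at crop (380,295). I keep pushing.

Request:
play_rows --pt "-0.1 0.49 0 0 -1" --pt "-0.1 0.49 0 0 -1" --pt "-0.1 0.49 0 0 -1" --pt "-0.1 0.49 0 0 -1" --pt "-0.1 0.49 0 0 -1" --pt "-0.1 0.49 0 0 -1" --pt "-0.1 0.49 0 0 -1" --pt "-0.1 0.49 0 0 -1" --pt "-0.1 0.49 0 0 -1" --pt "-0.1 0.49 0 0 -1"

```text
time_s: 6.25
eef_pos: [596.0, 28.2, 124.6]
eef_rot: [-3.141, 0.0, 0.197]
contact_force: [0.7, -2.6, 1.0]
gripper_width: 88.0
finger_force: 1.2
```

Request:
play_rows --pt "-0.1 0.49 0 0 -1" --pt "-0.1 0.49 0 0 -1" --pt "-0.04 0.2 0 0 -1" --pt "0 0 0 0 -1" --pt "0 0 0 0 -1" --pt "0 0 0 0 -1" --pt "0 0 0 0 -1" --pt "0 0 0 0 -1" --pt "0 0 0 0 -1" --pt "0 0 0 0 -1"

```text
time_s: 7.25
eef_pos: [593.7, 39.6, 124.6]
eef_rot: [-3.141, 0.0, 0.197]
contact_force: [-0.1, -1.8, 1.8]
gripper_width: 87.7
finger_force: 1.6
```

```bash
python3 - <<'E'
from m import *
im,d=snapshot('scene'); s=cv2.resize(im[120:300,220:460],None,fx=3,fy=3,interpolation=cv2.INTER_CUBIC); cv2.imwrite('pics/s4.png',s[:,:,::-1])
E
```

```text
(no output)
```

View pics/s4.png

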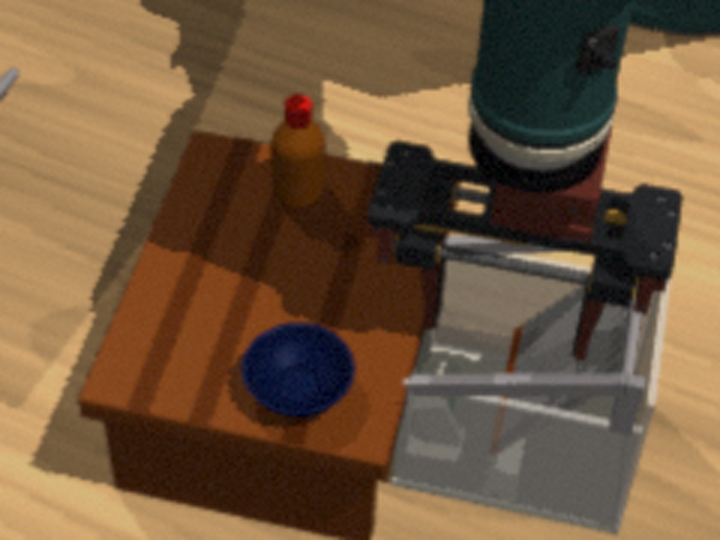

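The mould has dropped into the tub and shows through the clear wall at crop (435,415), while the flap is held open. Now I lift straight out.

Request:
play_rows --pt "0.04 -0.2 0.5 0 -1" --pt "0.04 -0.2 0.5 0 -1" --pt "0 0 0.7 0 -1" --pt "0 0 0.7 0 -1" --pt "0 0 0.7 0 -1" --pt "0 0 1 0 -1" --pt "0 0 1.5 0 -1" --pt "0 0 2 0 -1" --pt "0 0 3 0 -1" --pt "0 0 3 0 -1"

```text
time_s: 8.3
eef_pos: [593.8, 36.2, 261.8]
eef_rot: [-3.14, 0.001, 0.197]
contact_force: [0.4, 0.1, 0.5]
gripper_width: 87.9
finger_force: 0.0
```

Request:
play_rows --pt "-2 0 2 0 -1" --pt "-3 0 0 0 -1" --pt "-3 0 0 0 -1" --pt "-3 0 0 0 -1" --pt "-3 0 0 0 -1" --pt "-3 0 0 0 -1" --pt "-2 0 0 0 -1" --pt "0 0 0 0 -1" --pt "0 0 0 0 -1" --pt "0 0 0 0 -1"

```text
time_s: 9.3
eef_pos: [405.8, 35.6, 281.1]
eef_rot: [-3.142, -0.001, 0.197]
contact_force: [-0.1, 0.5, -0.7]
gripper_width: 87.5
finger_force: 0.0
```

```bash
python3 - <<'E'
from m import *
o=get_obs(); print(o['eef_pos'],o['contact_force'],o['time_s'])
im,d=snapshot('scene'); s=cv2.resize(im[120:300,220:460],None,fx=3,fy=3,interpolation=cv2.INTER_CUBIC); cv2.imwrite('pics/s5.png',s[:,:,::-1])
E
```

```text
[405.77225181  35.61865722 281.07301899] [-0.06244465  0.50262571 -0.65059895] 9.3
```

View pics/s5.png

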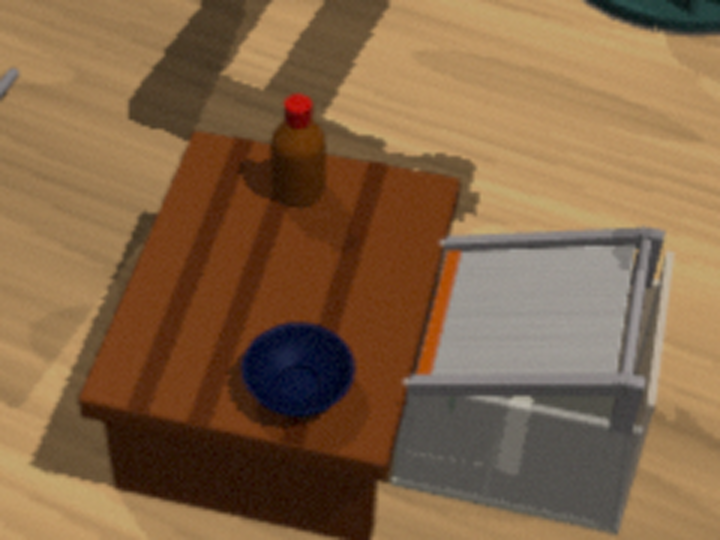

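The flap is closed, and the dish and bottle have not moved. The mould isn't obvious in the shaded tub, so I'll take an enhanced look.

```bash
python3 - <<'E'
from m import *
s4=cv2.imread('pics/s4.png')
im,d=snapshot('scene'); a=im[240:300,345:440][:,:,::-1]
a=cv2.resize(a,None,fx=7,fy=7,interpolation=cv2.INTER_CUBIC)
l=cv2.cvtColor(a,cv2.COLOR_BGR2LAB); l[:,:,0]=cv2.createCLAHE(6,(4,4)).apply(l[:,:,0]); cv2.imwrite('pics/tub.png',cv2.cvtColor(l,cv2.COLOR_LAB2BGR))
c=cal('scene'); X=cloud(c,d); print(X[262:296:4,352:420:8,2].round().astype(int))
hsv=cv2.cvtColor(im,cv2.COLOR_RGB2HSV); g=cv2.inRange(hsv,(40,60,20),(85,255,255)); print('green px',np.argwhere(g[190:305,340:450]>0).shape)
E
```

```text
[[120  76  83  86  92  99 103 109 115]
 [ 49  61  66  72  81  89  92  98 103]
 [ 32  48  57  60  65  73  76  85  89]
 [ 21  35  42  47  55  59  65  69  76]
 [ 14  20  28  33  40  44  52  56  62]
 [  3   5  11  17  27  33  35  44  48]
 [  2   2  -3   3   9  18  25  28  38]
 [  1   3   3   1   2   2   9  14  21]
 [  3   2  -1   0   3   1   2   2   7]]
green px (0, 2)
```

View pics/tub.png

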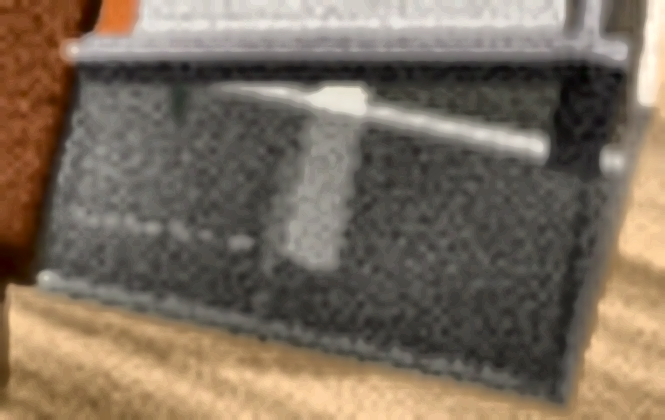

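The enhanced tub view is dark, with one faint greenish spot at tub-crop (178,100). I'll check that ray and compare the flap and neighbouring objects before and after.

```bash
python3 - <<'E'
from m import *
c=cal('scene'); im0=np.load('scene_im.npy'); d0=np.load('scene_d.npy'); im,d=snapshot('scene')
X0=cloud(c,d0);X=cloud(c,d)
dz=(X-X0)[:,:,2]
print('flap dz',np.round([np.median(dz[210:240,a:a+8]) for a in range(368,424,8)],1))
for n,(a,b,p,q) in dict(dish=(225,265,298,342),bottle=(150,190,308,330),ladle=(140,220,160,230)).items():
    print(n,np.abs(im[a:b,p:q].astype(int)-im0[a:b,p:q]).mean().round(1),np.median(np.abs(dz[a:b,p:q])).round(1))
th=np.radians(101.3);u=np.array([np.cos(th),np.sin(th)]);v=np.array([-u[1],u[0]]);O=np.array([595.2,-13.5])
for z in(10,25,40,60):
    q=onplane(c,[[370,254]],z)[0,:2]-O; print('green?',z,q@u,q@v)
print(im[250:262,366:376,1].astype(int)-im[250:262,366:376,0])
s4=cv2.imread('pics/s4.png')[::3,::3][:,:,::-1].astype(int); g=s4[:,:,1]-s4[:,:,0]
ys,xs=np.where(g[120:175,130:215]>6); print('s4 green',len(xs),xs.mean()+350 if len(xs) else '',ys.mean()+240 if len(xs) else '')
E
```

```text
flap dz [-0.   0.1 -0.1 -0.2  0.1  0.1 -0.2]
dish 4.3 1.4
bottle 18.7 1.4
ladle 3.8 1.7
green? 10 21.792463963331365 6.718467046188066
green? 25 22.756895382867704 -3.944394028917921
green? 40 23.72132680240408 -14.607255104024029
green? 60 25.00723536178588 -28.824403204165467
[[-5 -3 -5 -3 -3 -5 -3 -4 -4 -4]
 [-1 -3 -2 -4 -2 -2 -2 -2 -1 -3]
 [-1 -3 -2  1  3  6 -3 -6 -5 -4]
 [ 0 -1 -3  0  6  3 -2 -4 -1 -2]
 [-2 -2 -4  0  4  3 -1 -4 -1 -3]
 [-4 -2  0  6  7  4 -2 -2 -2 -4]
 [-1 -3 -1 -1  5  1 -2 -2 -1 -3]
 [-2 -3 -2 -1  1 -2 -3 -2 -5 -3]
 [-3  0 -4 -2 -4 -3 -3 -2 -2 -4]
 [-4 -2 -2  0 -2 -2 -1  0 -3  0]
 [-2 -2 -1 -2 -3 -3 -3 -3 -3 -3]
 [-5 -1 -4 -3 -2 -2 -3 -1 -2 -4]]
s4 green 0
```

The flap is back to its closed depth, and the green plate shows in the tub at about x = 22 mm, y = -4 mm, near the floor. The neighbouring objects are unmoved. I'm handing in.

```bash
python3 -c "
from h import *
print(ticket.hand_in())"
```

```text
the job is handed in; nothing more can be done
None
```

The job is handed in: the mould was pushed through the held-open flap into the tub, the flap has closed again, and the dish, bottle and ladle showed no movement in the images. The hand-in gave no verdict, and the mould's resting place rests on a faint green patch of its press plate seen through the shaded tub wall.

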